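Lock the boom shaft with its hitch pin

TASK

Lock the boom shaft: take the hitch pin out of its parking block, feel for the cross hole near the shaft's end and push the pin straight down through it until its shoulder sits on the shaft, with its wire loop pointing out past the shaft's end. Then swing the sprung loop down over the shaft's end until it snaps home underneath, and let go. Feel your way and do not force anything (never push with more than 30 N), and do not disturb the vial or the film roll.

Things in the scene. Friction and masses are not known exactly. Their poses are not given: they have to be found in the camera images.
- bracket: Fixed grey boom bracket with a horizontal square steel shaft, 20 x 20 mm, whose nose points along the bracket's -x (roughly at the robot). Origin on the worktop under the middle position of the shaft's cross hole; z up. Shaft axis at z = 75 mm, top face 85, underside 65. Base plate x = -4 to 112 mm, 84 mm wide, 10 mm thick; above it there is free space around and under the shaft's front part
- hole_middle (a point): On the shaft's top face: MIDDLE position of the vertical cross hole (10 mm diameter, right through). Axes as the bracket's. The shaft is clamped at an unmeasured extension: the true hole lies -7 to +7 mm from here along the bracket's x, at y = 0; find it by touch or sight. The nose ends 20 mm in front (-x) of the true hole, rounded 7 mm above and below. The shaft slips lengthwise only at over 25 N
- post_top (a point): Centre of the top, 94 mm above the worktop, of the grey post that holds the shaft: 40 mm (bracket x = 34 to 74 mm) by 44 mm, with a black clamp knob on its +y side reaching to y = 47 mm
- pin_block: Fixed aluminium parking block, 40 x 40 x 40 mm on a grey foot 60 x 56 x 6 mm, with a vertical 11.5 mm hole in its middle in which the pin stands at first. Origin at the centre of the underside, z up
- hitch_pin: Loose steel hitch pin, about 0.11 kg, upright. Origin on its axis at the underside of its shoulder (18 mm diameter), z up. Its open loop sticks out along its -x; for the loop to pass over the nose the pin's x must point as the bracket's x. Shank 8.5 mm diameter, 29 mm long. Home in the shaft: origin level with the shaft's top face, 85 mm above the worktop
- pin_grip (a point): Centre of the pin's square steel grip, 16 x 16 mm (sides along the pin's x and y), 30 mm above the pin's origin; the grip reaches from 13 to 47 mm above the origin. Hold it from above with the fingertips no lower than 13 mm, clear of the loop's hinge (6 mm)
- pin_tip (a point): Lower end of the pin's shank, 29 mm below the pin's origin; the last 3.5 mm taper to 4.4 mm diameter, so that it slips into the hole when within about 2 mm of its centre
- loop (a joint): Angle of the wire loop about its hinge (along the pin's y, 6 mm above its origin), rad: 0 = straight out along -x, growing downwards, range -0.3 to 1.34; friction of 0.01 N m keeps it where left. From about 0.75 the bar touches the nose and must be stretched about 2.5 mm against springs (2.2 N/mm along the legs), hardest near 0.97; beyond it snaps under the shaft and rests at 1.2 to 1.34
- loop_bar (a point): Middle of the loop's cross bar, 29.5 mm from the hinge. The loop is a U of 4 mm round wire, its two legs at the pin's y = -16 and +16 mm (centre lines), so they pass outside the shaft (y = -10 to +10 mm). Fingers on either side of the shaft can press the legs down past the nose (pushing flat against its face only jams), then push them in towards the pin
- vial: Small upright glass vial with a cap, 26 mm in diameter, 54 mm high, loose; origin at the centre of its underside. Leave it where it stands
- film_roll: White roll of film standing on end, 52 mm in diameter, 50 mm high, loose; origin at the centre of its underside. Leave it where it stands
Things that resemble listed ones, but are neither listed nor needed, are in the scene too. What is shaped like the bracket but red is not meant.

How it is judged:
By the outcome, as a careful person would: the job done as asked, in the order asked, and still so for the second after the job is handed in, with the robot touching nothing.
It also fails if it takes over 54 s, if anything falls off the work surface, if the arm or the gripper's body presses on something with over 40 N, if the wrist force passes 120 N, or if a joint passes its speed limit or range.

ROBOT

A 6-joint arm with a two-finger parallel gripper is mounted at the origin on the work surface; the furniture and walls round the work are solid. World frame = base frame: x ahead of the robot, y to its left, z up, the work surface at z = 0. Lengths are in m, angles in rad, forces in N, time in s.
With the tool pointing down it reaches from about 0.35 to 0.725 m from the base axis. Payload 4.3 kg.
Tool frame: the origin (TCP) lies midway between the tips of the shut fingers; the grasp point (between the pads) lies 19 mm behind it; z points along the fingers, y is the line along which they close (so a half turn about z gives the same grasp; the last joint's range is limited). The gripper opens to 85 mm and grips with 20 to 120 N. Pads are 22 mm wide; open, the fingers measure 114 mm over their backs; the gripper's body (76 mm by 85 mm) begins 54 mm behind the grasp point. The pads swing forward as they close: fully open they stand 13 mm farther back than shut.
Start: joints at [-1.388, 0.377, 0.081, 1.274, 0, 1.46], TCP at [0.166, -0.551, 0.231] pointing down, gripper open.
Joint ranges: [-2.72, 2.72], [-0.84, 1.66], [-1.02, 1.22], [-1.77, 2.12], [-1.37, 1.28], [-3.14, 3.14]. Speed limits (rad/s): [2.57, 2.57, 3.14, 3.14, 3.14, 3.14].

INTERFACE

Orientations are given as a rotation vector (axis times angle).
In Python, from workcell import manip gives the robot as it stands. The module is installed in compiled form; this text tells all that it offers.
- The arm moves only by the tool apply_moves, never from a script. Its argument "commands" is a list that holds one entry, the list of rows, each a list of 4 numbers: the shift along the tool's x, y, z in m, then the turn about the tool's z in degrees. In form: [[[x, y, z, roll], ...]]. A call has 1 to 8 rows; each row shifts and turns the commanded pose from where the row before left it, along the tool's axes as they then stand; what a row does not reach is not made up. A row lasts 1/12 s, in which the tool goes at most 41.7 mm and 7.16 degrees, less where a joint would pass 70% of its speed; a pose out of reach is approached as far as the arm can. A call with a gripper value outside its range is refused whole. "jaw" is the closure, from 0 (fully open) to 1 (shut), set as the call begins (left out, the last holds). The fingers move at their own pace and stop on an object; "squeeze" is the grip in N (left out, the last holds). Time passes only in rows, so rows that do not move let the fingers close. It gives the time, the measured TCP pose, the force, the opening and the grip force at its end, in the units of the state.
- manip.get_state(): the state, without advancing time (a new reading comes with each control period).
- manip.read_camera(name): name is "scene" or "top" or "wrist"; returns a dict with "img" (384x512x3 uint8, red, green, blue), "mtx" (3x3 intrinsics, pixels), "R" (3x3) and "t" (3): a world point X has camera coordinates R X + t; the wrist camera has in their place "tool_from_camera" (4x4, takes a point from camera to tool coordinates, whose origin is the TCP and whose axes are the flange's). Camera axes: x right, y down, z forward; pixel columns grow to the right and rows downward; lengths in m; the calibration is good to about 2 mm. The wrist camera is an equidistant fisheye: a pixel r from the principal point sees the ray r / f radians off the axis. A picture is of the moment at which its call begins: read the wrist's pose just before it. There is no depth.
- manip.sign_off(): hands the job in; it is judged then, once.
The state is a dict: "t": time; "joint_positions": joint angles; "joint_velocities": joint speeds; "joint_efforts": joint torques, N m; "tcp_pos": TCP position; "tool_rot": TCP orientation; "force": force on the tool from outside, world axes, zero at the start; "wrist_torque": the same for the moment, N m; "width": finger opening in m; "finger_force": force on a finger pad.
Only numpy, scipy, OpenCV 4.12 (cv2) and the standard library are available. Lean on these libraries where they do the work, as an engineer would, in place of code of your own. Each camera call takes 0.05 s, during which the arm holds its last target. There are 200 camera calls.

## Working session

There is one attempt and no reset: what is moved stays moved. The work goes in short steps, Python scripts to look and compute and a tool call to move; the robot and the scene stay as the last step left them, time stands still between calls to the robot, and variables do not carry over. Pictures are saved under pics/ and viewed, at most 10 in all, crops included, and the job is handed in when it is done.

Besides the shell and the picture viewer there is one more tool, called after ">>>" as a command line: name --argument value ..., lists and objects as JSON in quotes. apply_moves: Moves the arm, as the interface text tells. Its arguments: {"type":"object","properties":{"commands":{"type":"array","items":{"type":"array","items":{"type":"array","items":{"type":"number"}}}},"jaw":{"type":"number"},"squeeze":{"type":"number"}},"required":["commands"]}

```bash
mkdir -p pics; cat > h.py <<'E'
import numpy as np, cv2
from scipy.spatial.transform import Rotation as Ro
from workcell import manip
def snap(n,f):
    s=manip.get_state(); c=manip.read_camera(n)
    cv2.imwrite('pics/'+f+'.png',c['img'][:,:,::-1])
    if 'tool_from_camera' in c:
        T=np.eye(4);T[:3,:3]=Ro.from_rotvec(s['tool_rot']).as_matrix();T[:3,3]=s['tcp_pos']
        c['W']=T@c['tool_from_camera']
    np.savez('pics/'+f+'.npz',**{k:v for k,v in c.items() if k!='img'})
    return c
def ray(f,u,v):
    c=np.load('pics/'+f+'.npz');K=c['mtx']
    a=np.array([(u-K[0,2])/K[0,0],(v-K[1,2])/K[1,1]])
    if 'W' in c:
        r=np.hypot(*a);d=np.r_[a/r*np.sin(r) if r>0 else a,np.cos(r)]
        return c['W'][:3,3],c['W'][:3,:3]@d
    d=c['R'].T@np.r_[a,1];return -c['R'].T@c['t'],d/np.linalg.norm(d)
def atz(f,u,v,z):
    o,d=ray(f,u,v);return o+d*(z-o[2])/d[2]
def tri(*obs):
    A=np.zeros((3,3));b=np.zeros(3);
    for ob in obs:
        o,d=ray(*ob);P=np.eye(3)-np.outer(d,d);A+=P;b+=P@o
    x=np.linalg.solve(A,b)
    return x,[np.linalg.norm((np.eye(3)-np.outer(ray(*o)[1],ray(*o)[1]))@(x-ray(*o)[0])) for o in obs]
def proj(f,X):
    c=np.load('pics/'+f+'.npz');K=c['mtx'];X=np.asarray(X)
    if 'W' in c:
        p=np.linalg.inv(c['W'])@np.r_[X,1];r=np.hypot(p[0],p[1]);th=np.arctan2(r,p[2]);q=p[:2]/r*th
        return K[0,0]*q[0]+K[0,2],K[1,1]*q[1]+K[1,2]
    p=K@(c['R']@X+c['t']);return p[:2]/p[2]
E
python3 - <<'E'
from h import *
a=snap('scene','s0');b=snap('top','t0')
i=np.vstack([a['img'],b['img']])
print(a['mtx'],-a['R'].T@a['t'],-b['R'].T@b['t'],b['R']);print(manip.get_state())
E
```

```text
[[439.71825094   0.         261.44610996]
 [  0.         439.71825094 194.66280286]
 [  0.           0.           1.        ]] [-0.09524428  0.4764216   0.91889688] [0.2088249  0.09575592 1.5517034 ] [[-4.27397689e-02 -9.99086239e-01  1.02170841e-05]
 [-9.77345768e-01  4.18076146e-02 -2.07478608e-01]
 [ 2.07288595e-01 -8.87757337e-03 -9.78239555e-01]]
{'t': 0.1, 'joint_positions': array([-1.38829389e+00,  3.78001689e-01,  7.98117616e-02,  1.27437336e+00,
        5.30804173e-05,  1.46050612e+00]), 'joint_velocities': array([ 1.35985855e-03, -2.19460621e-03,  2.54828612e-03, -7.56607930e-04,
       -9.61586376e-05, -3.20512117e-04]), 'joint_efforts': array([ 1.52795164e-03, -4.64694536e+01,  2.70582640e+01,  1.20210618e-02,
       -3.78955372e-05, -3.19550402e-06]), 'tcp_pos': array([ 0.1658872 , -0.54997628,  0.23046785]), 'tool_rot': array([-3.10623881e+00, -4.58018625e-01,  1.68583835e-05]), 'force': array([-0.93613837, -0.37323398,  0.39361731]), 'wrist_torque': array([ 0.03982544,  0.00915014, -0.03046492]), 'finger_force': 0.0, 'width': 0.08546003828977887}
```

View pics/s0.png

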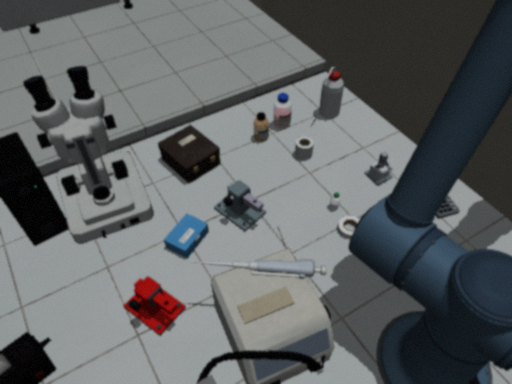

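View pics/t0.png

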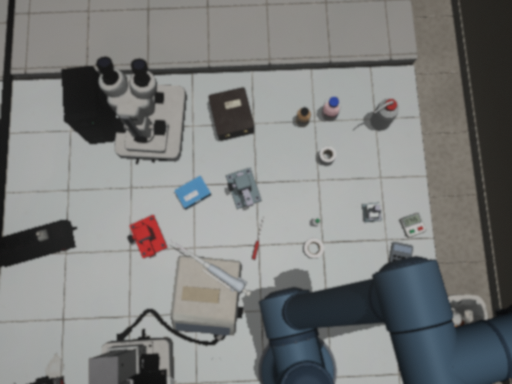

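Scene: the grey bracket is at about (240,203), the pin block at (380,168), the vial at (336,200), the film roll at (303,147) and the red decoy at (154,305). In the top view the bracket is at (242,188), the block at (372,211), the vial at (315,222) and the roll at (327,155). I'll enlarge the details.

```bash
python3 - <<'E'
from h import *
s=cv2.imread('pics/s0.png');t=cv2.imread('pics/t0.png')
f=lambda im,x,y,w,h:cv2.resize(im[y:y+h,x:x+w],(400,300),interpolation=cv2.INTER_CUBIC)
o=np.vstack([np.hstack([f(s,200,165,80,60),f(s,345,140,60,45)]),np.hstack([f(t,204,158,80,60),f(t,345,190,60,45)])])
cv2.imwrite('pics/c0.png',o)
for n,S,T,z in [('block',(380,178),(372,212),0),('bracket',(240,208),(243,188),.0),('vial',(335,207),(315,223),0),('film',(303,155),(327,157),0)]:
    print(n,atz('s0',*S,z).round(3),atz('t0',*T,z).round(3))
E
```

```text
block [ 0.456 -0.261  0.   ] [ 0.468 -0.261  0.   ]
bracket [0.569 0.134 0.   ] [0.563 0.144 0.   ]
vial [ 0.438 -0.086  0.   ] [ 0.441 -0.078  0.   ]
film [ 0.648 -0.128  0.   ] [ 0.655 -0.131  0.   ]
```

View pics/c0.png

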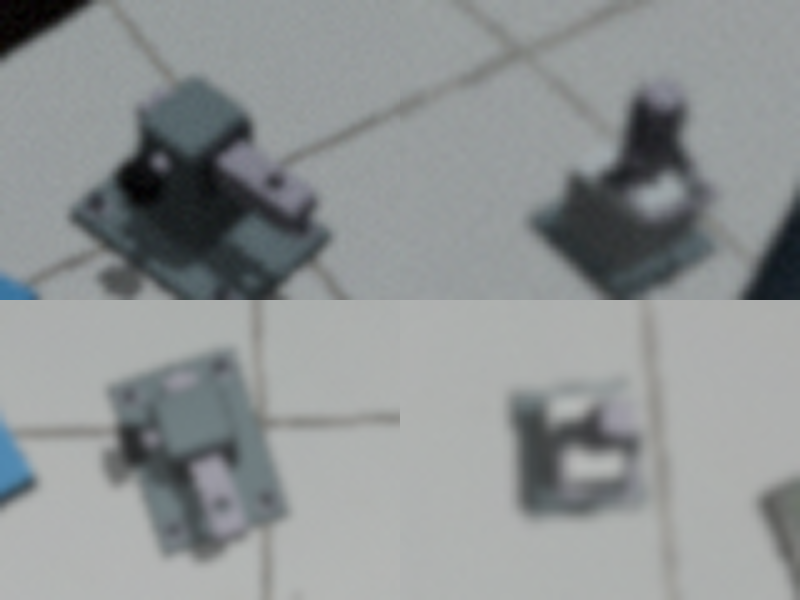

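The crops show the cross hole in the shaft at scene (254.8,201.2) and top (248.4,198.6). The pin's grip top is at scene (384.4,153.8) and top (378,206.5), and the loop leans off to the block's right.

```bash
python3 - <<'E'
from h import *
hs=('s0',254.5,200.9);ht=('t0',248,198.2)
print('hole',tri(hs,ht),atz(*hs,.085),atz(*ht,.085))
ps=('s0',384.2,153.6);pt=('t0',377.7,206)
print('pintop',tri(ps,pt))
# base plate corners top view (z=.01): crop px
for q in [(108,388),(237,348),(288,517),(162,556)]: print('top',atz('t0',204+q[0]/5,158+(q[1]-300)/5,.01).round(4))
for q in [(70,215),(330,235)]: print('scene',atz('s0',200+q[0]/5,165+q[1]/5,.01).round(4))
for q in [(510,390),(640,380),(645,505),(525,518)]: print('foot',atz('t0',345+(q[0]-400)/6.667,190+(q[1]-300)/6.667,.006).round(4))
c=snap('wrist','w0');print(c['tool_from_camera'].round(3),c['mtx'])
print(Ro.from_rotvec(manip.get_state()['tool_rot']).as_matrix().round(3))
E
```

```text
hole (array([0.51009767, 0.12584996, 0.08558822]), [np.float64(0.0023934954612426394), np.float64(0.0023934954612425383)]) [0.50872314 0.12395679 0.085     ] [0.51183465 0.12766622 0.085     ]
pintop (array([ 0.46909619, -0.26135004,  0.0858544 ]), [np.float64(0.0026681102752349685), np.float64(0.0026681102752348874)])
top [0.604 0.198 0.01 ]
top [0.6269 0.1148 0.01  ]
top [0.5152 0.0868 0.01  ]
top [0.4936 0.1671 0.01  ]
scene [0.5984 0.1967 0.01  ]
scene [0.5144 0.0861 0.01  ]
foot [ 0.4957 -0.2286  0.006 ]
foot [ 0.4979 -0.2907  0.006 ]
foot [ 0.438  -0.2875  0.006 ]
foot [ 0.4342 -0.2305  0.006 ]
[[-0.    -0.956 -0.295  0.075]
 [ 1.    -0.     0.    -0.001]
 [-0.    -0.295  0.956 -0.143]
 [ 0.     0.     0.     1.   ]] [[297.31863964   0.         255.71162757]
 [  0.         297.31863964 188.19856949]
 [  0.           0.           1.        ]]
[[ 0.957  0.289 -0.   ]
 [ 0.289 -0.957  0.002]
 [ 0.    -0.002 -1.   ]]
```

>>> apply_moves --commands '[[[0.034,-0.0172,0,0],[0.034,-0.0172,0,0],[0.034,-0.0172,0,0],[0.034,-0.0172,0,0],[0.034,-0.0172,0,0],[0.034,-0.0172,0,0],[0.034,-0.0172,0,0],[0.034,-0.0172,0,0]]]'

```text
t: 0.82
tcp_pos: [0.3876, -0.3386, 0.2311]
tool_rot: [-3.108, -0.458, 0.0]
force: [0.4, -0.4, 0.0]
width: 0.085
finger_force: 0.0
```

>>> apply_moves --commands '[[[0.034,-0.0172,0,0],[0.034,-0.0172,0,0],[0.033,-0.0172,0,0],[0,0,0,0],[0,0,0,0]]]'

```text
t: 1.23
tcp_pos: [0.4694, -0.2602, 0.2309]
tool_rot: [-3.107, -0.465, 0.001]
force: [-0.2, -0.2, 0.0]
width: 0.0855
finger_force: 0.0
```

```bash
python3 - <<'E'
from h import *
c=snap('wrist','w1');s=manip.get_state();print(s['t'],s['tcp_pos'],s['joint_positions'])
u,v=map(int,proj('w1',[.469,-.261,.06]));print(u,v)
im=cv2.imread('pics/w1.png');x0=max(0,u-60);y0=max(0,v-45)
print(x0,y0);cv2.imwrite('pics/w1c.png',cv2.resize(im[y0:y0+90,x0:x0+120],(800,600),interpolation=cv2.INTER_CUBIC))
E
```

```text
1.2833 [ 0.46850483 -0.26123844  0.23094321] [-6.26556074e-01  2.98931820e-01 -3.17692963e-02  1.24083693e+00
 -6.59352622e-04  2.22052832e+00]
257 169
197 124
```

View pics/w1c.png

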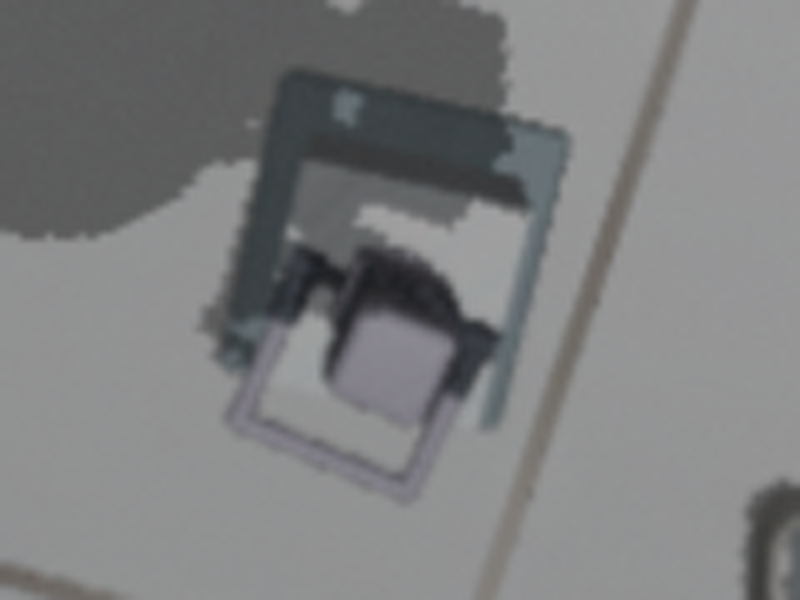

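The wrist crop shows the grip's top face centred at (392,365), full-image (255.8,178.7). The loop's bar runs from (235,415) to (408,492), and the legs come from hinge ends near (305,265) and (478,355).

```bash
python3 - <<'E'
from h import *
p=lambda a,b:('w1',197+a/6.667-.4,124+b/6.667-.4)
c=p(391,364)
for z in (.085,.087,.093): print(z,atz(*c,z).round(4))
print('tri w+s+t',tri(c,('s0',384.2,153.6),('t0',377.7,206)), 'w+s',tri(c,('s0',384.2,153.6))[0])
z=.046
q=[atz(*p(*a),z)[:2] for a in [(236,414),(408,490),(305,265),(478,350)]]
b=q[1]-q[0];print('bar',b,np.linalg.norm(b),np.degrees(np.arctan2(*b[::-1])))
l=(q[0]+q[1]-q[2]-q[3])/2;print('leg',l,np.degrees(np.arctan2(*l[::-1])),(q[0]+q[1])/2)
g=[atz(*p(*a),.087)[:2] for a in [(370,308),(457,338),(408,426),(325,380)]]
for i in range(4):
  d=g[(i+1)%4]-g[i];print(np.linalg.norm(d).round(4),np.degrees(np.arctan2(*d[::-1])).round(1))
f=[atz(*p(*a),.006)[:2] for a in [(285,70),(570,132),(492,425)]]
print('foot',f,np.degrees(np.arctan2(*(f[1]-f[0])[::-1])),(f[0]+f[2])/2)
k=[atz(*p(*a),.046)[:2] for a in [(303,160),(530,210)]];print('block',k,np.linalg.norm(k[1]-k[0]))
E
```

```text
0.085 [ 0.4651 -0.2601  0.085 ]
0.087 [ 0.4656 -0.2599  0.087 ]
0.093 [ 0.4672 -0.2594  0.093 ]
tri w+s+t (array([ 0.4673484 , -0.25973942,  0.0891286 ]), [np.float64(0.0011086900347519496), np.float64(0.0024081939004038564), np.float64(0.0033530647474083425)]) w+s [ 0.46559557 -0.260248    0.08833716]
bar [-0.00457008 -0.0325619 ] 0.032881046464818264 -97.9892996660902
leg [-0.02824595  0.00403655] 171.86708944718643 [ 0.43625699 -0.25634297]
0.0138 -92.6
0.0156 169.0
0.0144 76.9
0.0131 -14.4
foot [array([ 0.49309581, -0.23079119]), array([ 0.4975314 , -0.28516176]), array([ 0.43848813, -0.28859795])] -85.33609767083198 [ 0.46579197 -0.25969457]
block [array([ 0.48453317, -0.23869904]), array([ 0.48753252, -0.27765105])] 0.03906731420049734
```

>>> apply_moves --commands '[[[0,0,0,-7],[0,0,0,-7],[0,0,0,-7],[0,0,0,-7],[0,0,0,-7],[0,0,0,-7],[0,0,0,-7],[0,0,0,-7]]]'

```text
t: 1.95
tcp_pos: [0.4671, -0.2632, 0.2312]
tool_rot: [-2.526, -1.867, 0.001]
force: [-0.9, 1.3, 0.1]
width: 0.0851
finger_force: 0.0
```

>>> apply_moves --commands '[[[0,0,0,-7],[0,0,0,-7],[0,0,0,-7],[0,0,0,-7],[0,0,0,-7],[0,0,0,-7],[0,0,0,-7],[0,0,0,-7]]]'

```text
t: 2.62
tcp_pos: [0.4671, -0.2632, 0.2312]
tool_rot: [-1.353, -2.835, 0.001]
force: [-0.0, -0.5, -0.9]
width: 0.0854
finger_force: 0.0
```

>>> apply_moves --commands '[[[0,0,0,-7],[0,0,0,-7],[0,0,0,-7],[0,0,0,-7],[0,0,0,-7],[0.003,0,0.04,-7],[0,0,0.03,0],[0,0,0,0]]]'

```text
t: 3.28
tcp_pos: [0.4604, -0.2594, 0.1554]
tool_rot: [-0.256, -3.121, -0.009]
force: [-0.9, 0.9, -0.5]
width: 0.0855
finger_force: 0.0
```

```bash
python3 - <<'E'
from h import *
c=snap('wrist','w2');s=manip.get_state();print(s['t'],s['tcp_pos'],s['joint_positions'])
print(np.degrees(np.arctan2(*Ro.from_rotvec(s['tool_rot']).as_matrix()[1::-1,0])))
u,v=map(int,proj('w2',[.4657,-.2598,.06]));print(u,v)
im=cv2.imread('pics/w2.png');x0=max(0,u-80);y0=max(0,v-60)
print(x0,y0);cv2.imwrite('pics/w2c.png',cv2.resize(im[y0:y0+120,x0:x0+160],(800,600),interpolation=cv2.INTER_CUBIC))
E
```

```text
3.3333 [ 0.46181034 -0.2601267   0.15836779] [-6.32473241e-01  3.26549890e-01 -1.84355021e-01  1.06802770e+00
 -3.68998559e-04 -4.68537985e-01]
170.60799936146947
255 197
175 137
```

View pics/w2c.png

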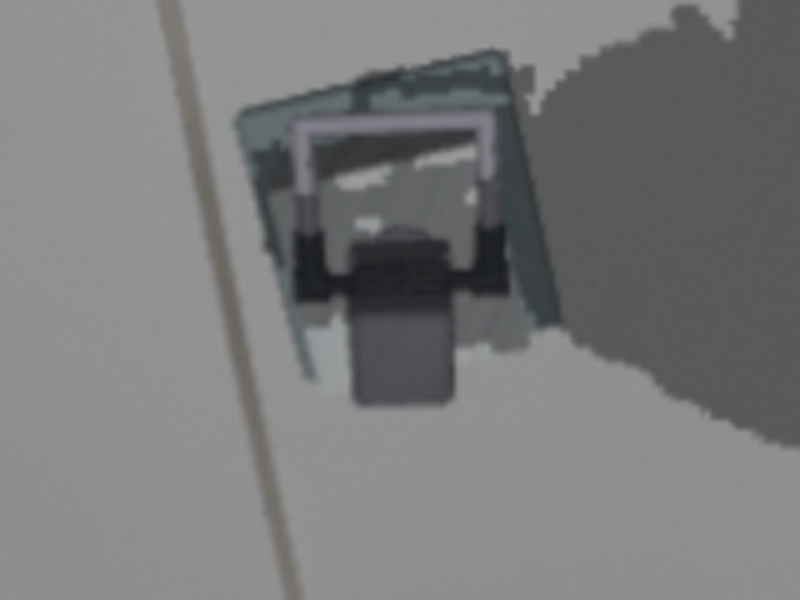

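The aligned view shows the loop pointing up the image, its bar from (297,120) to (490,112). The grip's top face spans x 352–454 and y 310–404, with its centre at (403,357). The pin is nearly square to the tool.

```bash
python3 - <<'E'
from h import *
p=lambda a,b:('w2',175+a/5-.4,137+b/5-.4)
q=lambda a,b:('w1',197+a/6.667-.4,124+b/6.667-.4)
X,e=tri(p(403,357),q(391,364));print('griptop',X,e)
print('3',tri(p(403,357),q(391,364),('s0',384.2,153.6)))
for n,a,b in [('barL',(303,123),(408,490)),('barR',(487,116),(236,414))]: print(n,tri(p(*a),q(*b)))
print('barmid',tri(p(395,120),q(322,452)))
a,b=atz(*p(303,123),.055),atz(*p(487,116),.055);d=b-a;print(np.degrees(np.arctan2(d[1],d[0])),np.linalg.norm(d))
a,b=atz(*p(312,298),.052),atz(*p(490,290),.052);d=b-a;print(np.degrees(np.arctan2(d[1],d[0])),np.linalg.norm(d))
g=[atz(*p(*a),X[2])[:2] for a in [(352,310),(453,310),(455,404),(355,404)]]
for i in range(4):
  d=g[(i+1)%4]-g[i];print(np.linalg.norm(d).round(4),np.degrees(np.arctan2(*d[::-1])).round(1))
print(np.mean(g,0))
E
```

```text
griptop [ 0.46527394 -0.25991799  0.08557809] [np.float64(0.0001111809122431109), np.float64(0.00011118091224323819)]
3 (array([ 0.4651634 , -0.26003615,  0.08808474]), [np.float64(0.0008450124932662318), np.float64(0.00076500806939502), np.float64(0.000728666002736581)])
barL (array([ 0.43414709, -0.27233956,  0.04652839]), [np.float64(0.00022652845577305022), np.float64(0.00022652845577302255)])
barR (array([ 0.4383856 , -0.24023668,  0.04545746]), [np.float64(0.00017084509736250256), np.float64(0.0001708450973625046)])
barmid (array([ 0.43634053, -0.25627579,  0.04620736]), [np.float64(1.8455966202909068e-05), np.float64(1.845596620287511e-05)])
82.73009283578742 0.03086272750864981
83.20859134329838 0.031210843169249936
0.0153 80.5
0.0154 -7.7
0.0155 -99.5
0.0154 171.6
[ 0.46538233 -0.25970623]
```

>>> apply_moves --commands '[[[-0.0034,0.0008,0,-1.2],[0,0,0.03,0],[0,0,0.025,0],[0,0,0.02,0],[0,0,0,0],[0,0,0,0],[0,0,0,0]]]'

```text
t: 3.92
tcp_pos: [0.4708, -0.2621, 0.0889]
tool_rot: [0.22, 3.13, -0.004]
force: [-0.4, -0.3, 1.3]
width: 0.0856
finger_force: 0.0
```

```bash
python3 - <<'E'
from h import *
s=manip.get_state();print(s['tcp_pos'],s['force'],np.degrees(np.arctan2(*Ro.from_rotvec(s['tool_rot']).as_matrix()[1::-1,0])))
E
```

```text
[ 0.4708232  -0.262114    0.08887503] [-0.43872408 -0.3210124   1.31903324] 171.97390052832904
```

>>> apply_moves --commands '[[[0.0057,0.0014,0,0],[0,0,0,0],[0,0,0,0],[0,0,0,0]]]'

```text
t: 4.25
tcp_pos: [0.464, -0.2588, 0.0872]
tool_rot: [0.22, 3.133, -0.001]
force: [-0.0, 0.6, -0.8]
width: 0.0853
finger_force: 0.0
```

>>> apply_moves --commands '[[[0,0,0.015,0],[0,0,0.012,0],[0,0,0.006,0],[0,0,0,0],[0,0,0,0]]]'

```text
t: 4.67
tcp_pos: [0.4635, -0.2584, 0.0533]
tool_rot: [-0.22, -3.133, -0.0]
force: [0.9, 0.4, 0.9]
width: 0.0856
finger_force: 0.0
```

>>> apply_moves --commands '[[[-0.002,-0.0012,-0.0022,0],[0,0,0,0],[0,0,0,0]]]'

```text
t: 4.92
tcp_pos: [0.4663, -0.2606, 0.0564]
tool_rot: [0.22, 3.132, -0.002]
force: [-0.3, 0.2, 0.2]
width: 0.0849
finger_force: 0.0
```

>>> apply_moves --commands '[[[0,0,0,0],[0,0,0,0],[0,0,0,0],[0,0,0,0],[0,0,0,0],[0,0,0,0],[0,0,0,0],[0,0,0,0]]]' --jaw 1 --squeeze 40

```text
t: 5.58
tcp_pos: [0.4655, -0.2599, 0.0555]
tool_rot: [0.22, 3.134, 0.0]
force: [-0.9, -0.0, 0.9]
width: 0.0153
finger_force: 41.0
```

>>> apply_moves --commands '[[[0,0,-0.005,0],[0,0,-0.015,0],[0,0,-0.025,0],[0,0,-0.025,0],[0,0,-0.025,0],[0,0,-0.02,0],[0,0,-0.01,0],[0,0,0,0]]]' --squeeze 70

```text
t: 6.25
tcp_pos: [0.4669, -0.261, 0.1831]
tool_rot: [0.22, 3.13, -0.004]
force: [-0.6, -0.0, -0.7]
width: 0.0146
finger_force: 68.8
```

```bash
python3 - <<'E'
from h import *
s=manip.get_state();R=Ro.from_rotvec(s['tool_rot']).as_matrix()
print(s['tcp_pos'],s['force'],s['width'],np.degrees(np.arctan2(*R[1::-1,0])))
print(R.T@(np.array([.5101,.1259,0])-s['tcp_pos']))
E
```

```text
[ 0.46688391 -0.2610202   0.18308453] [-0.5676212  -0.04072322 -0.67608236] 0.014551496490519606 171.97515827581827
[0.0120093  0.38960855 0.18208726]
```

>>> apply_moves --commands '[[[0.001,0.02,0,0],[0.001,0.036,0,0],[0.001,0.038,0,0],[0.001,0.038,0,0],[0.001,0.038,0,0],[0.001,0.038,0,0],[0.001,0.038,0,0],[0.001,0.038,0,0]]]'

```text
t: 6.92
tcp_pos: [0.4959, 0.0243, 0.1787]
tool_rot: [-0.22, -3.131, 0.0]
force: [1.0, -0.6, -0.7]
width: 0.0149
finger_force: 68.8
```

>>> apply_moves --commands '[[[0.001,0.03,0,0],[0.001,0.016,0,0],[0,0,0,-6],[0,0,0,-6],[0,0,0,-6],[0,0,0,-5],[0,0,0,0],[0,0,0,0]]]'

```text
t: 7.58
tcp_pos: [0.5007, 0.0682, 0.1791]
tool_rot: [0.406, -3.113, -0.0]
force: [0.5, -0.1, -1.3]
width: 0.0148
finger_force: 68.8
```

```bash
python3 - <<'E'
from h import *
c=snap('wrist','w3');s=manip.get_state();print(s['t'],s['tcp_pos'],s['force'],s['joint_positions'])
print(np.degrees(np.arctan2(*Ro.from_rotvec(s['tool_rot']).as_matrix()[1::-1,0])))
print([proj('w3',[.51,.126,.085]),proj('w3',s['tcp_pos'])])
u,v=map(int,proj('w3',[.51,.126,.085]));im=cv2.imread('pics/w3.png');x0=max(0,min(312,u-100));y0=max(0,min(234,v-75))
print(x0,y0);cv2.imwrite('pics/w3c.png',cv2.resize(im[y0:y0+150,x0:x0+200],(800,600),interpolation=cv2.INTER_CUBIC))
E
```

```text
7.6333 [0.50090432 0.06817855 0.17937926] [-0.27032646  0.64658514 -1.73540198] [ 9.77720236e-03  2.61137028e-01 -2.18603586e-01  1.09300759e+00
 -7.10300394e-05 -2.49427575e-01]
-165.14863366653609
[(np.float64(315.84518980495784), np.float64(217.20657193898882)), (np.float64(254.1036677823585), np.float64(244.43104690351214))]
215 142
```

View pics/w3c.png

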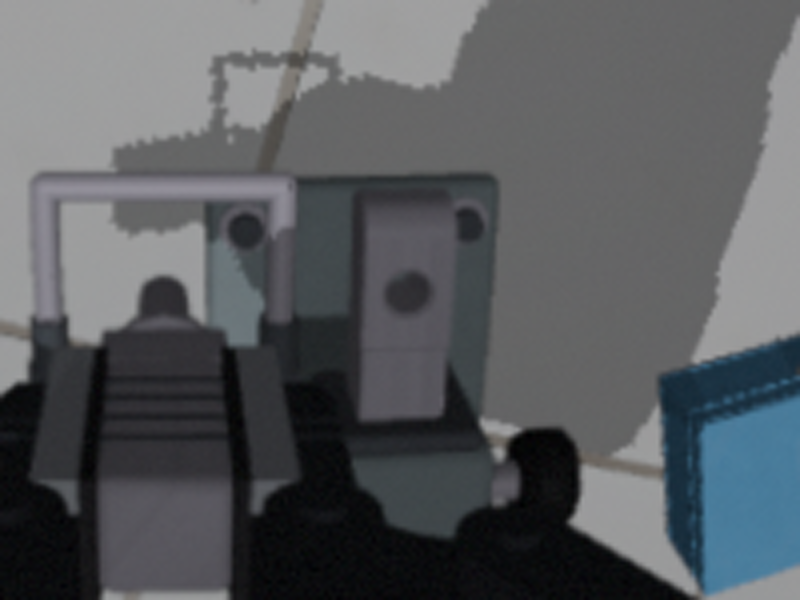

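The wrist view shows the cross hole at crop (408,292), full-image (317,215). The shank's end is at (163,295), the loop is straight out with its bar at y=187, and the shaft's top edges are nearly parallel to the image's vertical.

```bash
python3 - <<'E'
from h import *
p=lambda a,b:('w3',215+a/4-.4,142+b/4-.4)
h=p(408,292)
print('hole w',atz(*h,.085),'tri',tri(h,('s0',254.5,200.9),('t0',248,198.2)),'w+s',tri(h,('s0',254.5,200.9))[0])
for a,b in [((364,225),(358,418)),((456,225),(445,418))]:
    A,B=atz(*p(*a),.085),atz(*p(*b),.085);print(A.round(4),B.round(4),np.degrees(np.arctan2(*(B-A)[1::-1])))
for a in [(250,230),(468,223)]: print('screw',atz(*p(*a),.01).round(4))
s=manip.get_state();R=Ro.from_rotvec(s['tool_rot']).as_matrix();T=s['tcp_pos']
for dz in (.0445-.0035,.0445):
  q=proj('w3',T-[0,0,dz]);print('tip pred crop',(q[0]-215+.4)*4,(q[1]-142+.4)*4)
a,b=atz(*p(40,180),T[2]-.0095),atz(*p(285,180),T[2]-.0095);d=b-a;print('loop bar dir',np.degrees(np.arctan2(d[1],d[0])),np.linalg.norm(d),(a+b)/2, T+R@[.0295,0,.0095])
q=proj('w3',T+R@[0,0,.0445]);print(q)
E
```

```text
hole w [0.50749288 0.12585437 0.085     ] tri (array([0.50903624, 0.12590848, 0.08579325]), [np.float64(0.0017203944792474597), np.float64(0.0018438307428021285), np.float64(0.003105663137098055)]) w+s [0.50669142 0.12505574 0.0876574 ]
[0.4952 0.1116 0.085 ] [0.5397 0.1249 0.085 ] 16.64602609091044
[0.4901 0.1312 0.085 ] [0.5351 0.1448 0.085 ] 16.84067236120536
screw [0.5261 0.1004 0.01  ]
screw [0.5084 0.1602 0.01  ]
tip pred crop 159.21765524095164 296.810666337499
tip pred crop 159.30061620295484 289.00076118332356
loop bar dir 104.8238099233334 0.032942752693342535 [0.47192679 0.06113693 0.16987926] [0.47237132 0.0606165  0.1699356 ]
(np.float64(254.45196029026994), np.float64(213.73438188169388))
```

>>> apply_moves --commands '[[[0,0,0,-1.7],[-0.0115,0.0265,0,0],[-0.0114,0.0264,0,0],[0,0,0.015,0],[0,0,0.015,0],[0,0,0,0],[0,0,0,0],[0,0,0,0]]]'

```text
t: 8.3
tcp_pos: [0.5084, 0.1252, 0.1508]
tool_rot: [0.454, -3.109, 0.0]
force: [0.1, -0.8, -0.9]
width: 0.0149
finger_force: 68.9
```

```bash
cat > st.py <<'E'
from h import *
s=manip.get_state();R=Ro.from_rotvec(s['tool_rot']).as_matrix()
print('t',s['t'],'tcp',s['tcp_pos'].round(4),'F',s['force'].round(1),'M',s['wrist_torque'].round(2),s['width'].round(4),'yaw',np.degrees(np.arctan2(*R[1::-1,0])).round(2))
print('to hole tgt (tool)',(R.T@(np.array([.5077,.1254,.085])-s['tcp_pos'])).round(4),'F tool',(R.T@s['force']).round(1))
E
python3 st.py
```

```text
Traceback (most recent call last):
  File "st.py", line 3, in <module>
    print('t',s['t'],'tcp',s['tcp_pos'].round(4),'F',s['force'].round(1),'M',s['wrist_torque'].round(2),s['width'].round(4),'yaw',np.degrees(np.arctan2(*R[1::-1,0])).round(2))
                                                                                                        ^^^^^^^^^^^^^^^^
AttributeError: 'float' object has no attribute 'round'
```

>>> apply_moves --commands '[[[0.0006,0.0003,0.008,0],[0,0,0.006,0],[0,0,0,0],[0,0,0,0]]]'

```text
t: 8.63
tcp_pos: [0.5072, 0.1254, 0.136]
tool_rot: [0.455, -3.107, 0.0]
force: [0.1, 0.6, -1.3]
width: 0.0153
finger_force: 68.9
```

```bash
sed -i "s/s\['width'\].round(4)/round(s['width'],4)/" st.py; python3 - <<'E'
import st
from h import *
c=snap('wrist','w4');u,v=map(int,proj('w4',[.5077,.1254,.088]));im=cv2.imread('pics/w4.png');x0,y0=u-60,v-45
print(x0,y0);cv2.imwrite('pics/w4c.png',cv2.resize(im[y0:y0+90,x0:x0+120],(800,600),interpolation=cv2.INTER_CUBIC))
E
```

```text
t 8.6333 tcp [0.5072 0.1254 0.136 ] F [ 0.1  0.6 -1.3] M [0.02 0.05 0.03] 0.0153 yaw -163.35
to hole tgt (tool) [-0.0005 -0.0001  0.051 ] F tool [-0.3  0.5  1.3]
194 166
```

View pics/w4c.png

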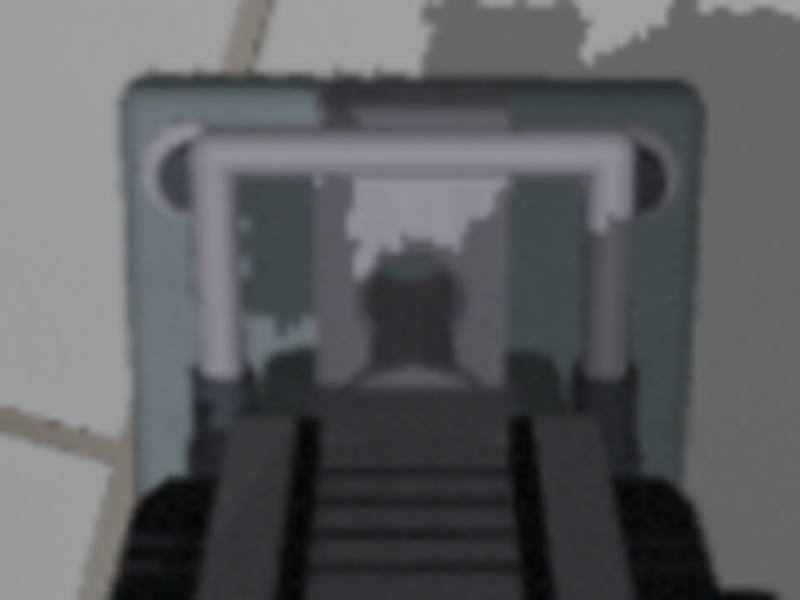

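The tip is over the hole: the hole's outline runs x 362–462 with its top edge at y≈248, and the shank is centred at x≈414. Next I'll lower it gently.

>>> apply_moves --commands '[[[-0.0003,0,0.003,0],[0,0,0.002,0],[0,0,0.002,0],[0,0,0.001,0],[0,0,0,0]]]'

```text
t: 9.1
tcp_pos: [0.5078, 0.1256, 0.1281]
tool_rot: [0.455, -3.108, 0.0]
force: [-1.0, -0.1, -0.8]
width: 0.0153
finger_force: 68.9
```

```bash
python3 - <<'E'
import st
from h import *
print((np.array(proj('w4',[.5075,.12585,.085]))-[194,166]+.4)*6.667)
T=np.array([.5072,.1254,.0915]);print((np.array(proj('w4',T))-[194,166]+.4)*6.667)
E
```

```text
t 9.1 tcp [0.5078 0.1256 0.1281] F [-1.  -0.1 -0.8] M [ 0.   -0.02  0.04] 0.0153 yaw -163.32
to hole tgt (tool) [ 0.0001 -0.0002  0.0431] F tool [1.  0.2 0.8]
[410.1799978 298.1704448]
[406.65589875 317.51764364]
```

>>> apply_moves --commands '[[[0,0,0.0015,0],[0,0,0.0015,0],[0,0,0,0]]]'

```text
t: 9.35
tcp_pos: [0.5079, 0.1256, 0.1252]
tool_rot: [0.456, -3.108, 0.0]
force: [-0.2, -0.8, -0.2]
width: 0.0152
finger_force: 68.9
```

>>> apply_moves --commands '[[[0,0,0.0015,0],[0,0,0.001,0],[0,0,0,0]]]'

```text
t: 9.6
tcp_pos: [0.5078, 0.1256, 0.1227]
tool_rot: [0.455, -3.108, 0.0]
force: [0.2, -0.9, -2.2]
width: 0.0151
finger_force: 68.9
```

```bash
python3 st.py
```

```text
t 9.6 tcp [0.5078 0.1256 0.1227] F [ 0.2 -0.9 -2.2] M [-0.01  0.05  0.02] 0.0151 yaw -163.32
to hole tgt (tool) [ 0.0002 -0.0001  0.0377] F tool [ 0.  -0.9  2.2]
```

>>> apply_moves --commands '[[[0,0,0.002,0],[0,0,0.002,0],[0,0,0.001,0],[0,0,0,0]]]'

```text
t: 9.93
tcp_pos: [0.5077, 0.1256, 0.1176]
tool_rot: [0.455, -3.108, 0.0]
force: [0.4, 0.9, -1.2]
width: 0.0147
finger_force: 68.9
```

>>> apply_moves --commands '[[[0,0,0.002,0],[0,0,0.002,0],[0,0,0.002,0],[0,0,0,0]]]'

```text
t: 10.27
tcp_pos: [0.5077, 0.1256, 0.1114]
tool_rot: [0.455, -3.108, 0.0]
force: [0.3, -0.4, -1.7]
width: 0.0152
finger_force: 68.9
```

>>> apply_moves --commands '[[[0,0,0.002,0],[0,0,0.002,0],[0,0,0.002,0],[0,0,0,0]]]'

```text
t: 10.6
tcp_pos: [0.5077, 0.1256, 0.1055]
tool_rot: [0.455, -3.108, 0.0]
force: [-0.0, 0.3, -0.8]
width: 0.0146
finger_force: 68.9
```

>>> apply_moves --commands '[[[0,0,0.001,0],[0,0,0.001,0],[0,0,0.001,0],[0,0,0,0]]]'

```text
t: 10.93
tcp_pos: [0.5079, 0.1256, 0.1028]
tool_rot: [0.456, -3.108, 0.0]
force: [-0.4, -1.2, -1.8]
width: 0.015
finger_force: 68.9
```

>>> apply_moves --commands '[[[0,0,0.001,0],[0,0,0.0005,0],[0,0,0,0]]]'

```text
t: 11.18
tcp_pos: [0.5079, 0.1256, 0.1014]
tool_rot: [0.456, -3.108, 0.0]
force: [0.0, 0.3, -1.3]
width: 0.0148
finger_force: 68.9
```

>>> apply_moves --commands '[[[0,0,0.0005,0],[0,0,0.0003,0],[0,0,0,0]]]'

```text
t: 11.43
tcp_pos: [0.508, 0.1257, 0.1007]
tool_rot: [-0.456, 3.108, -0.0]
force: [-0.8, 1.1, -0.5]
width: 0.0151
finger_force: 68.9
```

>>> apply_moves --commands '[[[0,0,0.0005,0],[0,0,0,0]]]'

```text
t: 11.6
tcp_pos: [0.5081, 0.1257, 0.1006]
tool_rot: [-0.456, 3.108, -0.0]
force: [-1.6, 0.0, 3.2]
width: 0.015
finger_force: 69.6
```

>>> apply_moves --commands '[[[0,0,0.0005,0],[0,0,0,0]]]'

```text
t: 11.77
tcp_pos: [0.5081, 0.1256, 0.1005]
tool_rot: [-0.455, 3.108, -0.0]
force: [-1.8, -0.4, 7.6]
width: 0.0153
finger_force: 70.2
```

>>> apply_moves --commands '[[[0,0,-0.0005,0],[0,0,0,0],[0,0,0,0],[0,0,0,0]]]' --jaw 0.69 --squeeze 30

```text
t: 12.1
tcp_pos: [0.508, 0.1256, 0.1]
tool_rot: [0.455, -3.108, 0.0]
force: [0.5, 0.0, -0.4]
width: 0.026
finger_force: 0.0
```

```bash
python3 st.py
```

```text
t 12.1 tcp [0.508  0.1256 0.1   ] F [ 0.5  0.  -0.4] M [ 0.03 -0.02  0.02] 0.026 yaw -163.33
to hole tgt (tool) [ 0.0004 -0.0001  0.015 ] F tool [-0.5 -0.1  0.4]
```

>>> apply_moves --commands '[[[0.004,0,-0.002,0],[0.008,0,0,0],[0.009,0,0,0],[0.005,0,0,0],[0,0,0,0],[0,0,0,0]]]'

```text
t: 12.6
tcp_pos: [0.4825, 0.1181, 0.1022]
tool_rot: [0.455, -3.108, 0.0]
force: [0.7, 0.1, 0.8]
width: 0.0264
finger_force: 0.0
```

```bash
python3 - <<'E'
import st
from h import *
c=snap('wrist','w5');u,v=map(int,proj('w5',[.5077,.1254,.1]));im=cv2.imread('pics/w5.png');x0,y0=u-80,max(0,min(264,v-60))
print(x0,y0);cv2.imwrite('pics/w5c.png',cv2.resize(im[y0:y0+120,x0:x0+160],(800,600),interpolation=cv2.INTER_CUBIC))
E
```

```text
t 12.6 tcp [0.4825 0.1181 0.1022] F [0.7 0.1 0.8] M [-0.02  0.03  0.02] 0.0264 yaw -163.33
to hole tgt (tool) [-0.0262 -0.0002  0.0172] F tool [-0.7 -0.1 -0.8]
174 221
```

View pics/w5c.png

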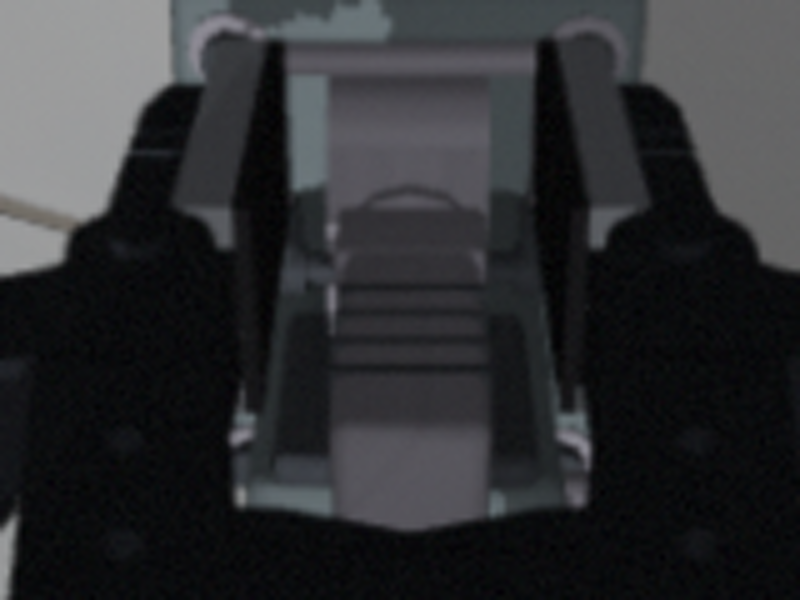

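The pin stands seated, its shoulder edge on the shaft at (408,195), and the shaft (328–490) is centred between the fingers. The bar crosses at y≈58, so the fingertips lie over both legs. Now I'll press down.

>>> apply_moves --commands '[[[0,0,0.004,0],[0,0,0.004,0],[0,0,0.003,0],[0,0,0,0]]]'

```text
t: 12.98
tcp_pos: [0.4827, 0.1182, 0.0902]
tool_rot: [0.456, -3.107, 0.0]
force: [-0.8, -1.2, -0.0]
width: 0.0265
finger_force: 0.0
```

>>> apply_moves --commands '[[[0,0,0.003,0],[0,0,0.003,0],[0,0,0.002,0],[0,0,0,0]]]'

```text
t: 13.32
tcp_pos: [0.4828, 0.1181, 0.0826]
tool_rot: [0.455, -3.108, 0.0]
force: [-0.5, -0.5, 1.0]
width: 0.0263
finger_force: 0.0
```

>>> apply_moves --commands '[[[0,0,0.002,0],[0,0,0.001,0],[0,0,0,0]]]'

```text
t: 13.57
tcp_pos: [0.483, 0.1182, 0.08]
tool_rot: [0.456, -3.108, 0.0]
force: [0.8, -0.4, 0.5]
width: 0.0261
finger_force: 0.1
```

>>> apply_moves --commands '[[[0,0,0.001,0],[0,0,0.001,0],[0,0,0,0]]]'

```text
t: 13.82
tcp_pos: [0.4831, 0.1182, 0.0781]
tool_rot: [0.456, -3.108, 0.0]
force: [-0.1, 0.9, 0.0]
width: 0.0261
finger_force: 0.1
```

>>> apply_moves --commands '[[[0,0,0.001,0],[0,0,0.001,0],[0,0,0,0]]]'

```text
t: 14.07
tcp_pos: [0.4831, 0.1182, 0.0761]
tool_rot: [-0.456, 3.108, -0.0]
force: [-0.3, 0.3, 0.7]
width: 0.0264
finger_force: 0.5
```

>>> apply_moves --commands '[[[0,0,0.001,0],[0,0,0.001,0],[0,0,0,0]]]'

```text
t: 14.32
tcp_pos: [0.4831, 0.1182, 0.0742]
tool_rot: [-0.456, 3.108, -0.0]
force: [-0.5, -0.2, 3.1]
width: 0.0265
finger_force: 1.1
```

>>> apply_moves --commands '[[[0,0,0.001,0],[0,0,0.001,0],[0,0,0,0]]]'

```text
t: 14.57
tcp_pos: [0.483, 0.1181, 0.072]
tool_rot: [0.455, -3.108, 0.0]
force: [-1.2, -0.7, 2.7]
width: 0.0267
finger_force: 1.0
```

>>> apply_moves --commands '[[[0,0,0.001,0],[0,0,0.001,0],[0,0,0,0]]]'

```text
t: 14.82
tcp_pos: [0.4829, 0.1181, 0.0699]
tool_rot: [0.455, -3.108, 0.0]
force: [-0.8, -1.1, 1.1]
width: 0.0263
finger_force: 0.8
```

```bash
python3 st.py
```

```text
t 14.8167 tcp [0.4829 0.1181 0.0699] F [-0.8 -1.1  1.1] M [-0.07  0.09 -0.02] 0.0263 yaw -163.33
to hole tgt (tool) [-0.0259 -0.0001 -0.0151] F tool [ 1.  -0.8 -1.1]
```

>>> apply_moves --commands '[[[0,0,0.0015,0],[0,0,0.0015,0],[-0.001,0,0,0],[-0.001,0,0,0],[0,0,0,0]]]'

```text
t: 15.23
tcp_pos: [0.4841, 0.1186, 0.0665]
tool_rot: [0.455, -3.106, 0.0]
force: [-2.3, -1.2, -0.4]
width: 0.0264
finger_force: 1.0
```

>>> apply_moves --commands '[[[-0.001,0,0,0],[-0.001,0,0,0],[0,0,0,0]]]'

```text
t: 15.48
tcp_pos: [0.4877, 0.1196, 0.0672]
tool_rot: [-0.456, 3.107, 0.0]
force: [-0.4, 0.6, -0.5]
width: 0.0267
finger_force: 0.3
```

```bash
python3 st.py
```

```text
t 15.4833 tcp [0.4877 0.1196 0.0672] F [-0.4  0.6 -0.5] M [-0.02  0.14 -0.03] 0.0267 yaw -163.32
to hole tgt (tool) [-0.0209 -0.0002 -0.0178] F tool [0.2 0.7 0.5]
```

>>> apply_moves --commands '[[[-0.001,0,0,0],[0,0,0,0]]]'

```text
t: 15.65
tcp_pos: [0.4887, 0.1199, 0.0674]
tool_rot: [-0.456, 3.107, 0.0]
force: [-0.0, 0.0, -0.2]
width: 0.0261
finger_force: 0.2
```

>>> apply_moves --commands '[[[-0.001,0,0,0],[0,0,0,0]]]'

```text
t: 15.82
tcp_pos: [0.4894, 0.12, 0.0674]
tool_rot: [-0.456, 3.107, 0.0]
force: [-0.5, -0.3, -0.1]
width: 0.0265
finger_force: 0.2
```

```bash
python3 st.py
```

```text
t 15.8167 tcp [0.4894 0.12   0.0674] F [-0.5 -0.3 -0.1] M [-0.02  0.08  0.03] 0.0265 yaw -163.32
to hole tgt (tool) [-0.0191 -0.0001 -0.0176] F tool [ 0.6 -0.1  0.1]
```

>>> apply_moves --commands '[[[0.005,0,0,0],[0.012,0,0,0],[0.012,0,0,0],[0.003,0,-0.02,0],[0,0,-0.03,0],[0,0,-0.03,0],[0,0,-0.02,0],[0,0,0,0]]]'

```text
t: 16.48
tcp_pos: [0.4613, 0.111, 0.1718]
tool_rot: [-0.454, 3.1, -0.001]
force: [0.6, 0.3, 0.3]
width: 0.0263
finger_force: 0.0
```

>>> apply_moves --commands '[[[0.02,-0.01,0,0],[0.03,-0.01,0,0],[0.02,0,0,0],[0,0,0,0],[0,0,0,0]]]'

```text
t: 16.9
tcp_pos: [0.3957, 0.0713, 0.1666]
tool_rot: [0.454, -3.108, -0.0]
force: [-0.1, 0.0, -0.2]
width: 0.0264
finger_force: 0.0
```

```bash
python3 - <<'E'
import st
from h import *
c=snap('wrist','w6');a=snap('scene','s6')
u,v=map(int,proj('w6',[.505,.1254,.09]));im=cv2.imread('pics/w6.png');print(u,v);x0,y0=max(0,min(412,u-50)),max(0,min(309,v-37))
print(x0,y0);A=cv2.resize(im[y0:y0+75,x0:x0+100],(533,400),interpolation=cv2.INTER_CUBIC)
s=cv2.imread('pics/s6.png')[165:225,215:255+20];B=cv2.resize(s,(400,400),interpolation=cv2.INTER_CUBIC)
cv2.imwrite('pics/w6c.png',cv2.resize(np.hstack([A,B]),(800,343)))
E
```

```text
t 16.9 tcp [0.3957 0.0713 0.1666] F [-0.1  0.  -0.2] M [-0.03 -0.01 -0.  ] 0.0264 yaw -163.37
to hole tgt (tool) [-0.1229  0.0198  0.0815] F tool [0.1 0.  0.2]
276 315
226 278
```

View pics/w6c.png

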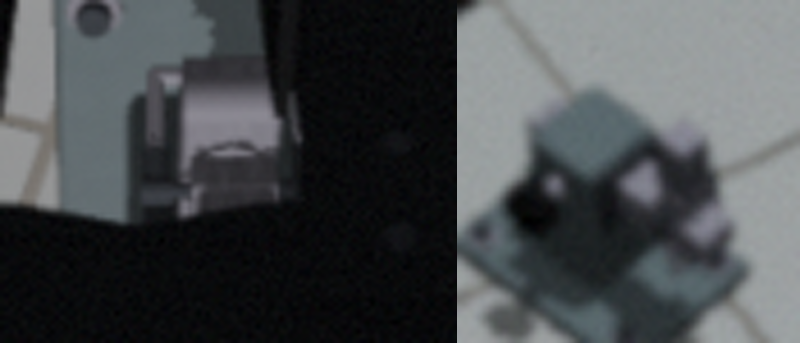

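The leg on the left runs down past the shaft to a corner at (165,72), where the bar turns in underneath. No bar shows across the nose, and the pin's shoulder sits on the shaft at (233,150). I'll check that corner against the loop angle.

```bash
python3 - <<'E'
from h import *
H=np.array([.5077,.1256,0]);a=np.radians(16.6);X=np.array([np.cos(a),np.sin(a),0]);Y=np.array([-np.sin(a),np.cos(a),0])
for th in (.7,.9,1.0,1.1,1.2,1.3,1.34):
  print(th,[((np.array(proj('w6',H-X*.0295*np.cos(th)+Y*y+[0,0,.091-.0295*np.sin(th)]))-[226,278]+.4)*4.57).round() for y in (-.016,.016)])
print('nose',((np.array(proj('w6',H-X*.02+[0,0,.078]))-[226,278]+.4)*4.57).round())
E
```

```text
0.7 [array([153.,  51.]), array([302.,  49.])]
0.9 [array([153.,  56.]), array([299.,  54.])]
1.0 [array([152.,  60.]), array([297.,  58.])]
1.1 [array([152.,  65.]), array([296.,  63.])]
1.2 [array([152.,  71.]), array([295.,  69.])]
1.3 [array([152.,  78.]), array([294.,  76.])]
1.34 [array([152.,  81.]), array([293.,  79.])]
nose [229.  77.]
```

```bash
python3 -c "
from workcell import manip
print(manip.sign_off())"
```

```text
the job is handed in; nothing more can be done
None
```

I handed the job in at 17 s: the pin is seated with its shoulder on the shaft, its loop is swung down and shows under the nose in the last picture, and contact forces read under 10 N; the judge's verdict was not shown.

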